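# Seal the pocket log books on the desk press

### The arm

A 6-joint arm with a two-finger parallel gripper is mounted at the origin on the work surface. World frame = base frame: x ahead of the robot, y to its left, z up, the work surface at z = 0. Lengths are in mm, angles in rad, forces in N, time in s.
With the tool pointing down it reaches from about 275 to 750 mm from the base axis. Payload 10.2 kg.
Tool frame: the origin (TCP) lies midway between the tips of the shut fingers; the grasp point (between the pads) lies 19 mm behind it; z points along the fingers, y is the line along which they close (so a half turn about z gives the same grasp; the last joint's range is limited). The gripper opens to 85 mm and grips with 20 to 120 N. Pads are 22 mm wide; open, the fingers measure 114 mm over their backs; the gripper's body (76 mm by 85 mm) begins 54 mm behind the grasp point. The pads swing forward as they close: fully open they stand 13 mm farther back than shut.
Start: joints at [1.09, 0.313, 1.498, -0, 1.331, -0.223], TCP at [133.863, 507.653, 231.294] pointing down, gripper open.
Joint ranges: [-2.94, 2.94], [-0.97, 2.17], [0.19, 2.56], [-1.23, 4.37], [0.02, 3.11], [-2.88, 2.88]. Speed limits (rad/s): [2.39, 2.39, 3.01, 3.14, 3.14, 3.14].

### API

Orientations are given as a unit quaternion [w, x, y, z].
In Python, from rig import ctrl, capture, camera_info gives the robot as it stands.
- The arm moves only by the tool apply_moves, never from a script. Its argument "targets" is a list of rows, each a list of 3 entries, a list of its own where there are three numbers: the finger opening in mm, from 0 to 85.4, then the shift along the world's x, y, z in mm, then the turn, a rotation vector about the world's x, y, z in degrees. In form: [[grip, [dx, dy, dz], [rx, ry, rz]], ...]. A call has 1 to 20 rows; each row is the pose to reach, as a shift and turn from the pose commanded when the call began; what a row does not reach only later rows make up. A row lasts 1/10 s, in which the tool goes at most 50 mm and 8.59 degrees, less where a joint would pass 70% of its speed; a pose out of reach is approached as far as the arm can. A call with a gripper value outside its range is refused whole. The fingers move at their own pace and stop on an object; "squeeze" is the grip in N (left out, the last holds). Time passes only in rows, so rows that repeat a pose let the fingers close. It gives the time, the measured TCP pose, the force, the opening and the grip force at its end, in the units of the state.
- ctrl.sense(): the state, without advancing time (a new reading comes with each control period).
- capture(name): name is "side" or "top"; returns (picture, depth): 480x640x3 uint8, blue, green, red; 480x640 float32, mm along the optical axis (not along the pixel's ray), 0 where there is no reading.
- camera_info(name): a dict with "vfov" (degrees; the focal length in pixels is half the picture's height over the tangent of half this angle, whatever the lens; pixels are square), "cx", "cy" (the principal point, pixels), "k1" (the pictures are not rectified: a ray, as slopes to the right and down, at radius r is drawn at 1 + k1 r^2 times it, then the intrinsics apply), "extrinsics" (4x4, takes a point from camera to world coordinates). Camera axes: x right, y down, z forward; pixel columns grow to the right and rows downward; lengths in mm; the calibration is good to about 2 mm. A picture is of the moment at which its call begins. camera_info takes no time and is no camera call.
- ctrl.finish_job(): hands the job in; it is judged then, once.
The state is a dict: "time_s": time; "joints": joint angles; "dq": joint speeds; "tau": joint torques, N m; "eef_pos": TCP position; "ee_rot": TCP orientation; "force": force on the tool from outside, world axes, zero at the start; "wrist_torque": the same for the moment, N m; "grip_width": opening from 0.0 (shut) to 1.0 (fully open); "grip_force": force on a finger pad.
Only numpy, scipy, OpenCV 4.12 (cv2) and the standard library are available. Lean on these libraries where they do the work, as an engineer would, in place of code of your own. Each camera call takes 0.05 s, during which the arm holds its last target. There are 200 camera calls.

### The job

Turn the knob of the seal press until the side guide's pointer stands on the margin marker's line, then let go of it and leave guide and marker there. Starting with the longest of the log books lying on the desk and ending with the shortest, lay each one flat on the press bed with one long edge against the side guide and one end against the back stop, press the lever fully down twice, letting it rise fully in between, and then stack the book on the cork pad: lengthwise in the middle of the pad, the books squared and centred precisely on one another, longest at the bottom. Leave the lever up and the mouse, pen cup and flask where they are.

Things in the scene. Friction and masses are not known exactly. Their poses are not given: they have to be found in the camera images.
- book_long: the long slim hard-cover pocket log book, brown, 200 mm long (x), 60 mm wide (y), 9 mm thick, lying flat; origin at the centre of its underside; mass about 110 g; both ends are alike. May be absent (None)
- book_mid: the middle slim hard-cover pocket log book, brown, 168 mm long (x), 60 mm wide (y), 9 mm thick, lying flat; origin at the centre of its underside; mass about 92 g; both ends are alike. May be absent (None)
- book_short: the short slim hard-cover pocket log book, brown, 136 mm long (x), 60 mm wide (y), 9 mm thick, lying flat; origin at the centre of its underside; mass about 75 g; both ends are alike. May be absent (None)
- press: cast grey desk seal press, fixed; origin on the desk under the ram axis; x points from its open front (robot side) to its column, y to its left, z up. Bed top 22 mm above the desk, reaching 85 mm in front of the ram axis. On the left the base carries on as the gauge, 22 mm high, 80 to 200 mm left of the ram axis, from 60 mm in front to 50 mm behind it
- back_stop (a point): middle of the foot of the steel stop bar in the throat, on the bed, 25 mm behind the ram axis; the bar is 20 mm high and its front face is at x = 0 of this frame; axes as the press. The end of a book goes against it
- guide_face (a point): foot of the face (towards the ram) of the side guide, a steel fence on the left half of the bed, on the bed level with the ram axis; axes as the press. The fence reaches from 50 mm in front to 22 mm behind this point and 17 mm up; it moves in y with the knob, and resists about 25 N of sideways push. The long edge of a book goes against it from the right (-y) side
- knob: fluted round black knob 42 mm across and 28 mm high, vertical axis, on the housing (top 40 mm above the desk) at the left end of the press; origin at the centre of its underside, 48 mm above the desk. Turning it clockwise seen from above moves guide and pointer towards the ram (press -y), 12 mm per rad, counter-clockwise back; range 2.83 rad, stays where it is left (about 0.35 N m to turn)
- knob_grip (a point): on the knob's axis, 18 mm above its underside: height to hold it
- pointer (a point): tip of the needle that is fixed to the guide, over the white scale; axes as the press
- mark (a point): inner end of the black line on the grey sliding margin marker at the scale's front edge, facing the needle; axes as the press. Needle and line are in line when their y in the press frame are equal. The marker (10 x 12 mm, 12 mm high on the gauge) was set by the clerk and must stay put
- lever (a joint): turn of the press lever from its rest (0, up) in rad, grows as it is pressed down, stop at 0.90. It drives the ram down 22 mm per rad; the ram touches a book on the bed at about 0.82 rad. Sprung: it rises by itself when let go; about 2 N at the bar to start, 6 N near the bottom, 10 to 20 N to press a book firmly
- lever_bar (a point): middle of the axis of the lever's black cross bar (22 mm thick, 80 mm long along press y) to the right of the bed; the arm (16 mm thick) runs obliquely from its left end to the hub, 136 mm right of the ram axis. Hinge line along press y, 20 mm behind the ram axis and 135 mm above the desk; the bar swings on a radius of 170 mm from 22 degrees above level at rest to 30 degrees below level
- ram_face (a point): centre of the ram's round lower face (32 mm across), 27 mm above the bed at rest; axes as the press. The head above it reaches 24 mm in front of the ram axis and 33 mm to either side, from 90 to 172 mm (cap 195 mm) above the desk, so books are slid in and out from the front. A bearing pillar 157 mm high stands 98 to 118 mm to the right of the ram axis
- pad_centre (a point): centre of the top of the flat cork pad for finished books, fixed on the desk in front of the press; 150 mm (x) by 250 mm (y), top 4 mm above the desk, no rim; its long side is y
- mouse: black computer mouse, bystander, about 105 x 60 x 30 mm; origin at its underside
- pen_cup: dark steel pen cup, bystander, 72 mm across, 150 mm high with pens; origin at its underside
- flask: steel flask with black cap, bystander, 62 mm across, 190 mm high; origin at its underside
Not all that is in view belongs to the job. What is shaped like the book_short but red or turquoise is not meant.

How it is judged:
By the outcome, as a careful person would: the job done as asked, in the order asked, and still so for the second after the job is handed in, with the robot touching nothing.
Of book_long, book_mid, book_short only 2 to 3 are there at a start; the rules pass over those that are not, and their reading is None.
At some moment in a run one of book_long, book_mid, book_short may be knocked a few centimetres aside while the robot is not near it.
Once in a run the grip may slacken for a moment while it holds something.
It also fails if it takes over 210 s, if anything falls off the work surface, if the arm or the gripper's body presses on something with over 40 N, if the wrist force passes 120 N, or if a joint passes its speed limit or range.

## Working session

There is one attempt and no reset: what is moved stays moved. The work goes in short steps, Python scripts to look and compute and a tool call to move; the robot and the scene stay as the last step left them, time stands still between calls to the robot, and variables do not carry over. Pictures are saved under pics/ and viewed, at most 14 in all, crops included, and the job is handed in when it is done.

Besides the shell and the picture viewer there is one more tool, called in YAML: its name, and indented under it one key for each argument. apply_moves: Moves the arm, as the interface text tells. Its arguments: {"type":"object","properties":{"targets":{"type":"array","items":{"type":"array"}},"squeeze":{"type":"number"}},"required":["targets"]}

```bash
mkdir -p pics; ls; cat > h.py <<'E'
import numpy as np, cv2
from rig import ctrl, capture, camera_info
def K(n):
    i=camera_info(n); f=240/np.tan(np.radians(i['vfov'])/2); return f,i['cx'],i['cy'],i['k1'],np.array(i['extrinsics'])
def ray(n,uv):
    f,cx,cy,k,T=K(n); uv=np.atleast_2d(np.array(uv,float)); d=(uv-[cx,cy])/f; s=d.copy()
    for _ in range(20): s=d/(1+k*(s**2).sum(1,keepdims=True))
    v=np.c_[s,np.ones(len(s))]; return T[:3,3],v@T[:3,:3].T,v,T
def plane(n,uv,z):
    o,d,_,_=ray(n,uv); return o+d*((z-o[2])/d[:,2:3])
def pts(n,dep):
    vv,uu=np.mgrid[0:480,0:640]; o,d,_,_=ray(n,np.c_[uu.ravel(),vv.ravel()])
    P=(o+d*dep.reshape(-1,1)).reshape(480,640,3); P[dep==0]=np.nan; return P
def proj(n,p):
    f,cx,cy,k,T=K(n); c=(np.atleast_2d(p)-T[:3,3])@T[:3,:3]; s=c[:,:2]/c[:,2:]; return s*(1+k*(s**2).sum(1,keepdims=True))*f+[cx,cy]
E
python3 - <<'E'
from h import *
for n in('top','side'):
    p,d=capture(n); cv2.imwrite(f'pics/{n}0.png',p); np.savez(f'{n}0.npz',p=p,d=d)
    i=camera_info(n); print(n,{k:(np.round(v,3).tolist()) for k,v in i.items()})
s=ctrl.sense(); print(s)
E
```

```text
pics
top {'vfov': 50.217, 'cx': 322.056, 'cy': 231.966, 'k1': -0.037, 'extrinsics': [[-0.022, -0.994, 0.108, 410.931], [-1.0, 0.02, -0.018, 91.385], [0.016, -0.108, -0.994, 1506.053], [0.0, 0.0, 0.0, 1.0]]}
side {'vfov': 53.129, 'cx': 329.031, 'cy': 237.95, 'k1': 0.042, 'extrinsics': [[0.735, -0.327, 0.594, -238.224], [-0.678, -0.359, 0.642, -780.669], [0.003, -0.874, -0.486, 787.859], [0.0, 0.0, 0.0, 1.0]]}
{'time_s': 0.1, 'joints': array([ 1.08957995e+00,  3.13401669e-01,  1.49837165e+00,  2.13122866e-05,
        1.33101178e+00, -2.23378095e-01]), 'dq': array([ 0.00044889, -0.00247717, -0.00264724,  0.00084938,  0.00133072,
       -0.00044794]), 'tau': array([ 1.70776519e-03, -4.12896109e+01, -2.60144860e+01, -2.52857844e-04,
        3.00723477e-03,  2.00200262e-06]), 'eef_pos': array([133.75390623, 507.43257533, 230.78443987]), 'ee_rot': array([-2.15443225e-04,  1.28564823e-01,  9.91700928e-01, -5.56031847e-04]), 'force': array([-0.00889608, -0.29984107,  0.12138472]), 'wrist_torque': array([-0.04704436,  0.00716446, -0.0392165 ]), 'grip_force': 0.0, 'grip_width': 0.9972445265222575}
```

View pics/top0.png

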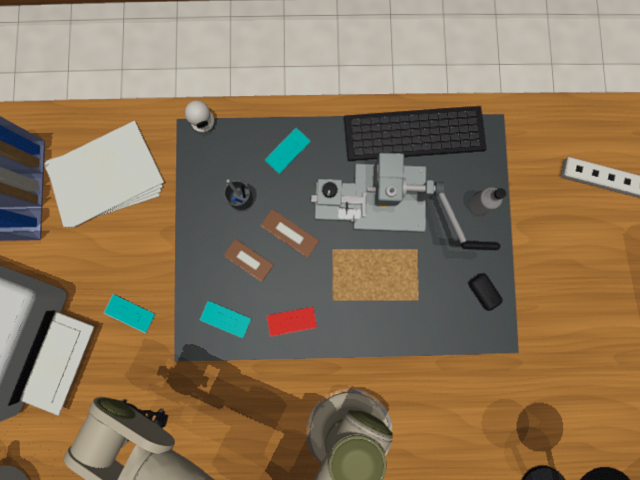

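View pics/side0.png

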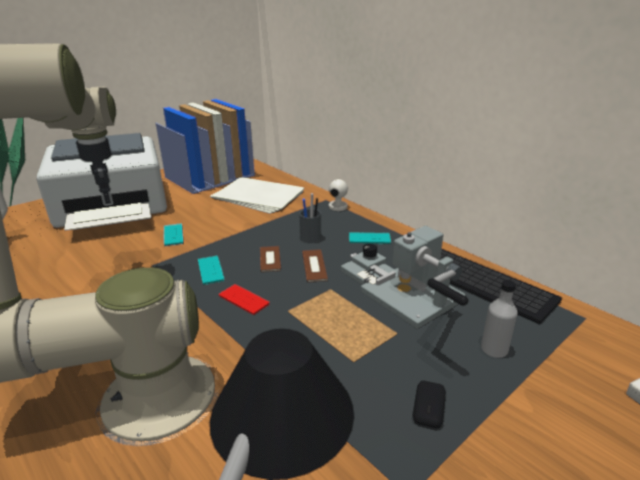

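The top view shows two brown books with white labels, at (289,233) and (248,260). It also shows the cork pad at (376,275), the press with its ram at about (391,190), the knob at (330,188) and the lever bar at (481,245). The red (292,321) and turquoise (225,319), (287,150), (130,313) pieces are decoys. The side view shows the same things: books at (314,264) and (270,258), knob at (370,250).

```bash
cat >> h.py <<'E'
def rect(n,mask,z,mina=150):
    out=[]
    for c in cv2.findContours(mask.astype(np.uint8),cv2.RETR_EXTERNAL,cv2.CHAIN_APPROX_NONE)[0]:
        if cv2.contourArea(c)<mina: continue
        w=plane(n,c[:,0].astype(float),z)[:,:2]
        (x,y),(a,b),t=cv2.minAreaRect(w.astype(np.float32))
        if a<b: a,b,t=b,a,t+90
        t=(t+90)%180-90
        uv=c[:,0].mean(0)
        out.append((uv.round(),np.round([x,y,a,b,t],1)))
    return out
def brown(p):
    h=cv2.cvtColor(p,cv2.COLOR_BGR2HSV); return h
E
python3 - <<'E'
from h import *
t=np.load('top0.npz'); p=t['p'];d=t['d']
h=cv2.cvtColor(p,cv2.COLOR_BGR2HSV)
for uv in [(270,220),(240,250),(376,275),(292,321)]: print(uv,h[uv[1],uv[0]])
roi=np.zeros((480,640),bool); roi[122:350,185:508]=1
br=(h[...,1]>70)&((h[...,0]<20))&roi
for r in rect('top',br,9): print('brown z9',*r)
for r in rect('top',br,4): print('brown z4',*r)
P=pts('top',d)
# press base: height map 10..40
Z=P[...,2]
def med(uv,r=1): return np.round(np.nanmedian(P[uv[1]-r:uv[1]+r+1,uv[0]-r:uv[0]+r+1].reshape(-1,3),0),1)
for nm,uv in dict(bed=(400,220),knob=(330,189),cap=(391,190),bar=(481,245),desk=(300,280),pad=(376,275)).items(): print(nm,med(uv))
roi2=np.zeros((480,640),bool); roi2[140:240,300:432]=1
m=(Z>12)&(Z<34)&roi2
print('base',rect('top',m,22))
c=cv2.resize(p[145:240,300:440],None,fx=5.5,fy=5.5,interpolation=cv2.INTER_CUBIC); cv2.imwrite('pics/tc0.png',c)
s=np.load('side0.npz')['p']; c=cv2.resize(s[220:330,330:470],None,fx=5.4,fy=5.4,interpolation=cv2.INTER_CUBIC); cv2.imwrite('pics/sc0.png',c)
E
```

```text
(270, 220) [ 10 125 126]
(240, 250) [ 12  87 135]
(376, 275) [ 17 136 156]
(292, 321) [  1 199 201]
brown z9 [291. 321.] [315.9 158.7 140.1  64.  -80.6]
brown z9 [375. 274.] [445.4 -87.9 251.7 148.9  88.7]
brown z9 [248. 260.] [495.7 281.9 136.9  60.7  54.8]
brown z9 [289. 233.] [572.3 160.3 168.8  61.5  54.8]
brown z4 [291. 321.] [315.6 159.  140.6  64.3 -80.6]
brown z4 [375. 274.] [445.5 -88.5 252.5 149.4  88.7]
brown z4 [248. 260.] [496.  282.6 137.4  60.9  54.8]
brown z4 [289. 233.] [572.8 160.6 169.3  61.7  54.8]
bed [ 601.9 -164.1   21. ]
knob [687.2  40.4  77.9]
cap [ 659.  -114.6  196.6]
bar [ 509.6 -337.3  210.9]
desk [433.7 131.7   1.7]
pad [443.4 -90.6   4.9]
base [(array([414., 175.]), array([ 735.7, -211.8,   65.7,   54.9,   87.7])), (array([362., 203.]), array([674.1, -74.2, 331.5, 193.2,  86.7])), (array([388., 148.]), array([ 813.2, -139.7,  254.7,   61. ,   89.1]))]
```

View pics/tc0.png

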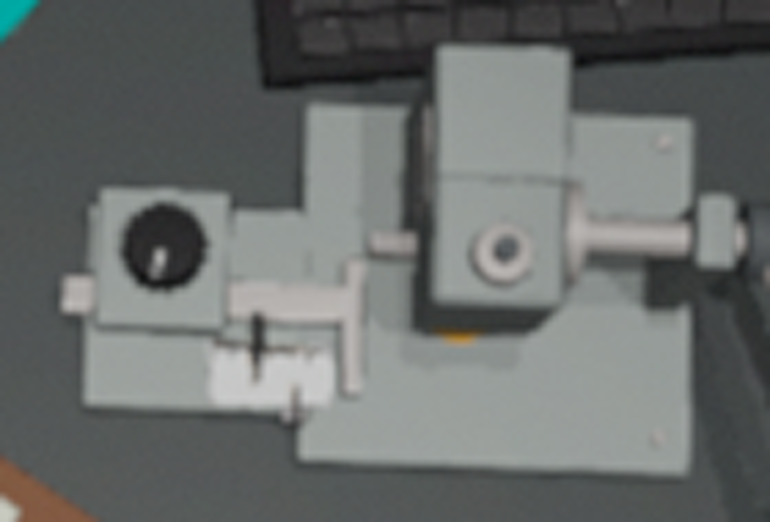

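View pics/sc0.png

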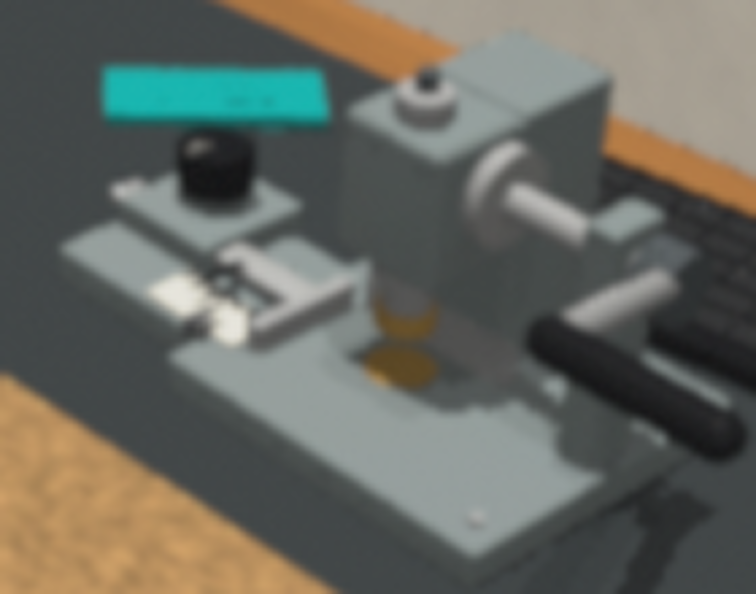

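Two candidates for "brown": (289,233), which is 169×61 mm and so book_mid, and (248,260), which is 137×61 mm and so book_short. book_long is absent. Red and turquoise are decoys by colour. The crops show the needle tip at top crop (257,380), the marker line at (295,388) and the fence face at x≈362. So the guide must move right by roughly 20 mm.

```bash
cat >> h.py <<'E'
def edge(n,p,a,b,w=4,trim=.12,ns=40,sgn=0):
    """subpixel edge points near segment a-b (px): strongest gradient across it"""
    g=cv2.cvtColor(p,cv2.COLOR_BGR2GRAY).astype(np.float32); a=np.array(a,float);b=np.array(b,float)
    t=(b-a)/np.linalg.norm(b-a); nn=np.array([-t[1],t[0]]); s=np.linspace(-w,w,int(w*20)+1)
    out=[]
    for k in np.linspace(trim,1-trim,ns):
        q=(a+(b-a)*k)+s[:,None]*nn
        v=cv2.remap(g,q[:,0].astype(np.float32)[None],q[:,1].astype(np.float32)[None],cv2.INTER_LINEAR)[0]
        v=cv2.GaussianBlur(v[None],(0,0),6)[0]; d=np.gradient(v); d=d*sgn if sgn else abs(d)
        out.append(q[d.argmax()])
    o=np.array(out); vx,vy,x0,y0=cv2.fitLine(o.astype(np.float32),cv2.DIST_HUBER,0,.01,.01).ravel()
    r=abs((o-[x0,y0])@[-vy,vx]); return o[r<.6]
def wline(n,o,z):
    w=plane(n,o,z)[:,:2]; vx,vy,x0,y0=cv2.fitLine(w.astype(np.float32),cv2.DIST_HUBER,0,.01,.01).ravel()
    if abs(vx)<abs(vy): s=np.sign(vy)
    else: s=np.sign(vx)
    return np.array([x0,y0]),np.array([vx,vy])*s,len(o)
def C(x,y): return (300+(x+.5)/5.5-.5,145+(y+.5)/5.5-.5)
E
python3 - <<'E'
from h import *
p=np.load('top0.npz')['p']
L={}
for nm,a,b,z in [('front',C(300,462),C(690,472),22),('right',C(690,470),C(692,320),22),('left',C(298,455),C(299,425),22),('gfront',C(85,405),C(285,409),22),('gleft',C(84,400),C(88,335),22),
  ('backleft',C(305,105),C(303,200),22),('headfront',C(430,300),C(560,306),172),('fence',C(362,385),C(363,330),39),('fenceL',C(343,385),C(345,340),39)]:
    q,v,k=wline('top',edge('top',p,a,b,3),z); L[nm]=(q,v); print(nm,q.round(1),'angle',np.degrees(np.arctan2(v[1],v[0])).round(2),k)
for z in (195,): print('cap',plane('top',[C(503,250)],z).round(1))
print('knob',plane('top',[C(163,247)],76).round(1))
print('needle',plane('top',[C(257,380),C(257,320)],30).round(1),'mark',plane('top',[C(295,388),C(294,420)],34).round(1))
h=cv2.cvtColor(p,cv2.COLOR_BGR2GRAY)
print(h[200:224,335:372])
E
python3 - <<'E'
from h import *
p=np.load('side0.npz')['p']
S=lambda x,y:(330+(x+.5)/5.4-.5,220+(y+.5)/5.4-.5)
h=cv2.cvtColor(p,cv2.COLOR_BGR2GRAY); print(h[262:286,355:386])
for (u,v) in [S(215,125)]: print(u,v)
E
```

```text
front [ 574.8 -133.3] angle 86.76 40
right [ 610.4 -239.3] angle -2.16 40
left [591.1 -28.7] angle -3.52 40
gfront [609.5  29.7] angle 87.46 40
gleft [631.6  84.2] angle -2.54 40
backleft [745.9 -36.9] angle -3.11 40
headfront [ 636.7 -115.2] angle 86.19 40
fence [634.5 -60.5] angle 0.69 40
fenceL [626.7 -48.5] angle -22.8 31
cap [[ 659.1 -114.6  195. ]]
knob [[686.4  42.5  76. ]]
needle [[622.8  -7.2  30. ]
 [655.   -8.1  30. ]] mark [[617.6 -27.   34. ]
 [600.6 -25.9  34. ]]
[[158 159 159 160 160 144 150 177 179 179 178 178 178 179 180 179 180 179
  179 179 179 180 181 181 181 180 181 182 180 173 153 128 136 139 137 138
  138]
 [159 159 158 159 161 143 150 178 180 180 169 151 158 174 180 181 181 182
  182 183 183 182 183 182 183 183 182 183 180 174 152 129 137 138 138 138
  138]
 [160 159 161 160 161 140 130 155 159 162 141  92 111 153 171 177 184 185
  186 184 184 185 185 185 185 185 177 177 179 173 149 128 143 139 138 138
  138]
 [159 159 160 161 161 138 116 136 140 139 113  59  70 115 137 143 150 155
  159 157 155 156 154 154 151 149 141 158 179 174 147 131 151 145 138 137
  138
[... 5536 characters left out ...]
  91  87  86  89]
 [ 69  70  72  73  75  77  78  81  78  67  64  73  81 112 167 209 223 227
  227 221 185 128 112 111 101  91  87  86  89  93 101]
 [ 70  70  69  71  73  74  76  76  75  73  79  87  96 120 158 191 213 221
  221 210 167 114  94  90  88  86  88  93 101 115 128]
 [ 71  70  69  70  70  71  73  79  86  98 116 126 129 139 152 165 182 195
  194 174 141 106  92  89  90  93 102 115 128 139 149]
 [ 70  70  70  70  69  71  81  97 116 132 144 151 151 153 154 155 158 163
  160 149 133 114 103 101 105 115 129 140 149 153 155]
 [ 71  70  70  70  71  77  99 123 140 150 154 156 156 156 156 156 155 155
  154 151 145 136 129 128 132 140 149 154 155 156 156]]
369.4074074074074 242.74074074074073
```

The needle must go about 20.9 mm towards press -y, which is about 100° clockwise. I'll take the knob now.

apply_moves:
  targets:
    - [85,[552,-465.5,0],[0,0,0]]
    - [85,[552,-465.5,0],[0,0,0]]
    - [85,[552,-465.5,0],[0,0,0]]
    - [85,[552,-465.5,0],[0,0,0]]
    - [85,[552,-465.5,0],[0,0,0]]
    - [85,[552,-465.5,0],[0,0,0]]
    - [85,[552,-465.5,0],[0,0,0]]
    - [85,[552,-465.5,0],[0,0,0]]
    - [85,[552,-465.5,0],[0,0,0]]
    - [85,[552,-465.5,0],[0,0,0]]
    - [85,[552,-465.5,0],[0,0,0]]
    - [85,[552,-465.5,0],[0,0,0]]
    - [85,[552,-465.5,0],[0,0,0]]
    - [85,[552,-465.5,0],[0,0,0]]
    - [85,[552,-465.5,0],[0,0,0]]
    - [85,[552,-465.5,-80],[0,0,0]]
    - [85,[552,-465.5,-80],[0,0,0]]
    - [85,[552,-465.5,-80],[0,0,0]]
    - [85,[552,-465.5,-80],[0,0,0]]
  squeeze: 30

```text
time_s: 2.0
eef_pos: [686.1, 42.2, 152.3]
ee_rot: [0.0, 0.128, 0.992, 0.0]
force: [0.0, -0.6, 0.7]
grip_width: 0.998
grip_force: 0.0
```

apply_moves:
  targets:
    - [85,[0,0,-45],[0,0,0]]
    - [85,[0,0,-80],[0,0,0]]
    - [85,[0,0,-107],[0,0,0]]
    - [85,[0,0,-107],[0,0,0]]
    - [35,[0,0,-107],[0,0,0]]
    - [35,[0,0,-107],[0,0,0]]
    - [35,[0,0,-107],[0,0,0]]
    - [35,[0,0,-107],[0,0,0]]
    - [35,[0,0,-107],[0,0,0]]
    - [35,[0,0,-107],[0,0,0]]
    - [35,[0,0,-107],[0,0,0]]
    - [35,[0,0,-107],[0,0,0]]
  squeeze: 70

```text
time_s: 3.2
eef_pos: [687.5, 43.8, 47.6]
ee_rot: [0.003, 0.128, 0.992, 0.001]
force: [0.6, 7.9, 9.2]
grip_width: 0.47
grip_force: 70.7
```

apply_moves:
  targets:
    - [35,[1.5,2,3],[0,0,0]]
    - [35,[1.5,2,3],[0,0,-8]]
    - [35,[1.5,2,3],[0,0,-16]]
    - [35,[1.5,2,3],[0,0,-24]]
    - [35,[1.5,2,3],[0,0,-32]]
    - [35,[1.5,2,3],[0,0,-40]]
    - [35,[1.5,2,3],[0,0,-48]]
    - [35,[1.5,2,3],[0,0,-56]]
    - [35,[1.5,2,3],[0,0,-64]]
    - [35,[1.5,2,3],[0,0,-72]]
    - [35,[1.5,2,3],[0,0,-80]]
    - [35,[1.5,2,3],[0,0,-88]]
    - [35,[1.5,2,3],[0,0,-96]]
    - [35,[1.5,2,3],[0,0,-100]]
    - [35,[1.5,2,3],[0,0,-100]]
    - [35,[1.5,2,3],[0,0,-100]]

```text
time_s: 4.8
eef_pos: [692.1, 46.0, 47.9]
ee_rot: [0.003, 0.842, 0.539, 0.007]
force: [30.7, 10.2, -16.9]
grip_width: 0.47
grip_force: 72.7
```

```bash
cat >> h.py <<'E'
def both(tag):
    o={}
    for n in('top','side'):
        p,d=capture(n); np.savez(f'{n}_{tag}.npz',p=p,d=d); o[n]=(p,d)
    return o
E
python3 - <<'E'
from h import *
o=both('k1'); p=o['top'][0]; s=o['side'][0]
a=cv2.resize(p[190:235,330:390],(600,450),interpolation=cv2.INTER_CUBIC); b=cv2.resize(s[255:300,350:410],(600,450),interpolation=cv2.INTER_CUBIC)
cv2.imwrite('pics/k1.png',cv2.resize(np.hstack([a,b]),(800,300)))
E
```

```text
(no output)
```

View pics/k1.png

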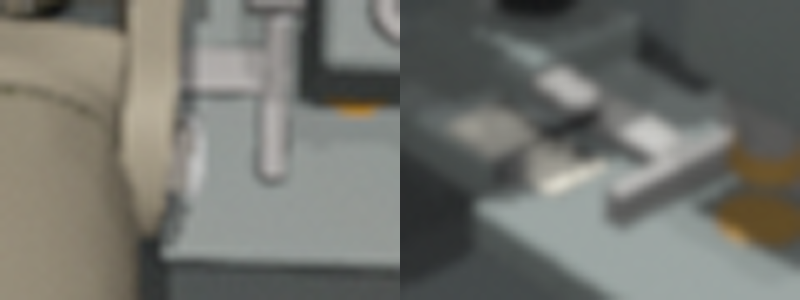

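apply_moves:
  targets:
    - [85,[-3,-2,0],[0,0,0]]
    - [85,[-3,-2,0],[0,0,0]]
    - [85,[-3,-2,0],[0,0,0]]
    - [85,[-3,-2,0],[0,0,0]]
    - [85,[-3,-2,50],[0,0,0]]
    - [85,[-3,-2,100],[0,0,0]]
    - [85,[-3,-2,150],[0,0,0]]
    - [85,[-3,-2,150],[0,0,0]]
    - [85,[-180,230,150],[0,0,0]]
    - [85,[-180,230,150],[0,0,0]]
    - [85,[-180,230,150],[0,0,0]]
    - [85,[-180,230,150],[0,0,0]]
    - [85,[-180,230,150],[0,0,0]]
    - [85,[-180,230,150],[0,0,0]]
    - [85,[-180,230,150],[0,0,0]]

```text
time_s: 6.4
eef_pos: [504.5, 277.7, 197.8]
ee_rot: [-0.0, 0.841, 0.541, 0.0]
force: [0.6, -0.6, -0.4]
grip_width: 0.996
grip_force: 0.0
```

```bash

python3 - <<'E'
from h import *
o=both('k2'); p=o['top'][0]; s=o['side'][0]
a=cv2.resize(p[190:235,330:390],(600,450),interpolation=cv2.INTER_CUBIC); b=cv2.resize(s[255:300,350:410],(600,450),interpolation=cv2.INTER_CUBIC)
cv2.imwrite('pics/k2.png',cv2.resize(np.hstack([a,b]),(800,300)))
h=cv2.cvtColor(p,cv2.COLOR_BGR2GRAY); print(h[203:221,346:374])
h=cv2.cvtColor(s,cv2.COLOR_BGR2GRAY); print(h[264:284,358:384])
E
```

```text
[[143 144 139 133 140 147 130  83  64 119 151 152 149 148 147 146 146 147
  147 148 151 155 152 142 149 152 145 129]
 [149 147 141 133 133 130 107  54  51 103 134 134 131 129 128 124 120 119
  120 125 133 136 130 134 152 154 141 125]
 [156 156 155 155 156 156 130  60  67 125 153 154 153 153 153 150 147 147
  147 149 154 152 136 142 166 164 149 132]
 [154 155 154 162 163 162 137  65  77 131 156 156 156 155 155 155 154 155
  155 155 155 154 136 150 178 172 156 139]
 [125 124 130 152 152 150 135  67  77 135 161 160 160 155 150 155 155 155
  154 154 155 154 133 150 177 173 154 136]
 [ 99 103 103 118 120 118 110  55  72 126 151 151 159 162 155 154 154 155
  155 154 155 153 133 150 178 173 151 131]
 [151 166 156 152 166 165 138  59  68 114 152 171 179 178 163 156 155 155
  155 156 155 153 135 152 179 173 150 129]
 [187 196 191 189 196 194 164  88  89 135 176 196 196 191 173 156 155 156
  156 156 157 154 136 151 177 171 149 129]
 [196 197 196 197 198 196 178 128 136 178 191 197 197 197 182 157 156 156
  157 156 156 155 137 150 175 172 147 130]
 [197 197 196 197 197 197 188 151 158 196 198 1
[... 2487 characters left out ...]
71 148 134
  113  97 103 124 130 119 102  97]
 [ 94 107 123 142 166 182 178 159 141 137 157 191 213 214 213 211 201 181
  157 141 135 152 160 149 134 118]
 [ 83  88  97 113 131 132 117 104 104 118 143 178 203 215 224 230 229 222
  212 197 180 182 182 167 158 146]
 [ 81  83  86  92 103  99  82  76  87  98 123 172 210 225 232 234 234 233
  229 221 205 192 182 169 163 160]
 [ 78  80  83  84  86  83  71  68  77  86 119 178 219 230 234 234 233 230
  224 212 193 177 168 163 166 171]
 [ 76  77  79  80  82  79  77  83  93 102 128 169 203 222 230 230 224 212
  196 180 171 166 161 163 174 183]
 [ 73  74  75  78  83  92 105 123 134 138 149 161 175 194 208 208 194 177
  168 166 166 163 155 151 166 172]]
```

View pics/k2.png

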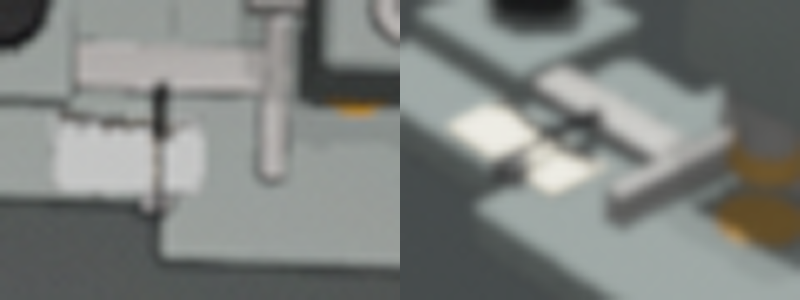

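The k2 crop shows the needle (x≈160 in the left half) running straight into the marker line. The offset is about 0.09 px, or 0.3 mm including parallax, so the pointer is set. Next I'll re-measure the books and confirm the mid one in a crop.

```bash
cat >> h.py <<'E'
def books(p,z=9,x=(185,508),y=(122,350)):
    h=cv2.cvtColor(p,cv2.COLOR_BGR2HSV); m=(h[...,1]>70)&(h[...,0]<15)&(h[...,0]>4)&(h[...,2]<185); r=np.zeros_like(m); r[y[0]:y[1],x[0]:x[1]]=1
    return rect('top',m&r,z)
E
python3 - <<'E'
from h import *
p=np.load('top_k2.npz')['p']
for r in books(p): print(*r)
c=cv2.resize(p[190:300,210:340],None,fx=5,fy=5,interpolation=cv2.INTER_CUBIC); cv2.imwrite('pics/bk.png',c)
E
```

```text
[289. 233.] [571.9 160.7 168.7  62.3  54.6]
```

View pics/bk.png

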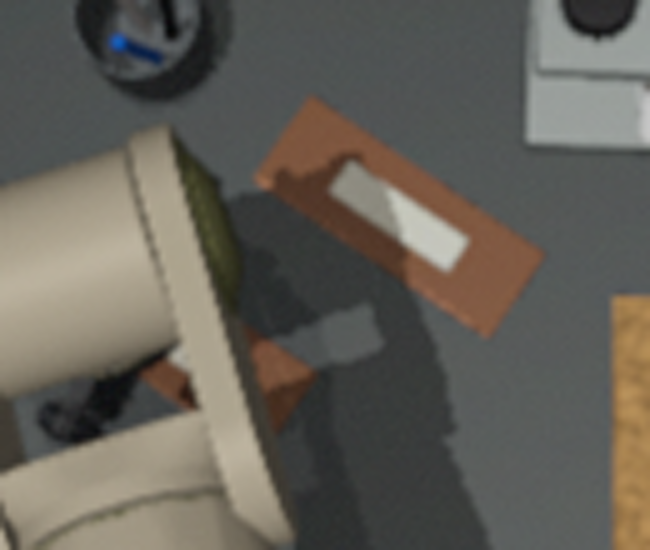

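The crop shows the mid book (169×62 mm, plain brown, white label) at full px (289,233), so that is the first book.

apply_moves:
  targets:
    - [85,[48,-144,0],[0,0,-5]]
    - [85,[48,-144,0],[0,0,-10.5]]
    - [85,[48,-144,0],[0,0,-10.5]]
    - [85,[48,-144,-60],[0,0,-10.5]]
    - [85,[48,-144,-100],[0,0,-10.5]]
    - [85,[48,-144,-140],[0,0,-10.5]]
    - [85,[48,-144,-140],[0,0,-10.5]]
    - [85,[48,-144,-140],[0,0,-10.5]]

```text
time_s: 7.3
eef_pos: [556.3, 129.3, 58.3]
ee_rot: [0.0, 0.888, 0.459, 0.0]
force: [-0.5, -0.8, 1.0]
grip_width: 0.995
grip_force: 0.0
```

```bash
python3 - <<'E'
from h import *
s=ctrl.sense(); w,x,y,z=s['ee_rot']; print(s['eef_pos'], 'phi',np.degrees(np.arctan2(1-2*(x*x+z*z),2*(x*y-w*z))))
E
```

```text
[556.27036504 129.3294422   58.31857246] phi -35.336798779867024
```

apply_moves:
  targets:
    - [85,[-2.5,3.5,-30],[0,0,0]]
    - [85,[-2.5,3.5,-55],[0,0,0]]
    - [85,[-2.5,3.5,-60],[0,0,0]]
    - [85,[-2.5,3.5,-60],[0,0,0]]
    - [50,[-2.5,3.5,-60],[0,0,0]]
    - [50,[-2.5,3.5,-60],[0,0,0]]
    - [50,[-2.5,3.5,-60],[0,0,0]]
    - [50,[-2.5,3.5,-60],[0,0,0]]
    - [50,[-2.5,3.5,-60],[0,0,0]]
    - [50,[-2.5,3.5,-60],[0,0,0]]
  squeeze: 40

```text
time_s: 8.3
eef_pos: [554.0, 133.6, -0.5]
ee_rot: [0.001, 0.888, 0.46, 0.001]
force: [-1.6, -0.3, 9.3]
grip_width: 0.692
grip_force: 41.7
```

apply_moves:
  targets:
    - [50,[0,0,40],[0,0,0]]
    - [50,[0,0,83],[0,0,0]]
    - [50,[-10,-45,83],[0,0,-8]]
    - [50,[-20,-90,83],[0,0,-16]]
    - [50,[-30,-135,83],[0,0,-24]]
    - [50,[-41,-180,83],[0,0,-32]]
    - [50,[-50,-220,83],[0,0,-40]]
    - [50,[-55,-241,83],[0,0,-48]]
    - [50,[-55,-241,83],[0,0,-56]]
    - [50,[-55,-241,83],[0,0,-57.5]]
    - [50,[-55,-241,50],[0,0,-57.5]]
    - [50,[-55,-241,40],[0,0,-57.5]]
    - [50,[-55,-241,40],[0,0,-57.5]]
  squeeze: 60

```text
time_s: 9.6
eef_pos: [497.3, -106.6, 36.5]
ee_rot: [-0.001, 1.0, -0.023, -0.001]
force: [0.6, -0.2, -0.8]
grip_width: 0.675
grip_force: 65.3
```

```bash
cat >> h.py <<'E'
def st():
    s=ctrl.sense(); w,x,y,z=s['ee_rot']; print(round(s['time_s'],2),s['eef_pos'].round(1), 'phi',np.degrees(np.arctan2(1-2*(x*x+z*z),2*(x*y-w*z))).round(2),'F',s['force'].round(1),'T',s['wrist_torque'].round(2),'w',round(s['grip_width']*85.4,1),s['grip_force'])
E
python3 - <<'E'
from h import *
o=both('m1'); st()
p=o['top'][0]
c=cv2.resize(p[150:290,320:460],None,fx=2.8,fy=4,interpolation=cv2.INTER_CUBIC)
s=o['side'][0][210:350,330:470]
cv2.imwrite('pics/m1.png',np.hstack([cv2.resize(p[160:280,320:440],(400,400)),cv2.resize(s,(400,400))]))
E
```

```text
9.7 [ 498.3 -107.2   38.1] phi -92.68 F [ 0.2 -0.1 -0.3] T [ 0.    0.02 -0.01] w 57.6 65.26299476623535
```

View pics/m1.png

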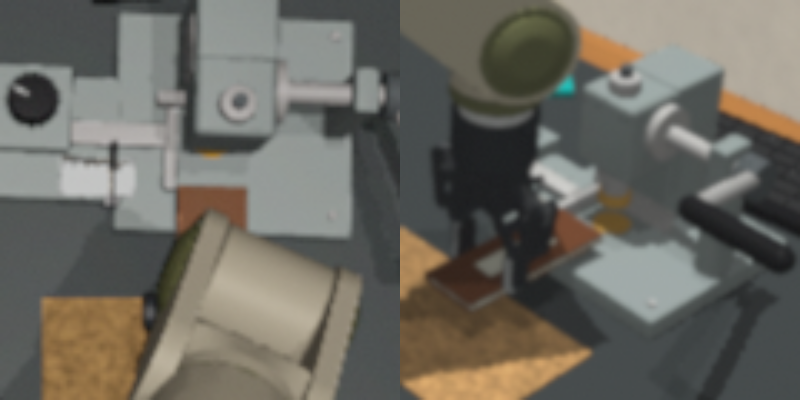

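The m1 view shows the book held level in front of the bed. Its left edge is at crop x≈178 and the fence face at ≈172, so the gap is about 4 mm.

apply_moves:
  targets:
    - [50,[0,0,-6],[0,0,0]]
    - [50,[0,0,-12],[0,0,0]]
    - [50,[20,-1,-12],[0,0,0]]
    - [50,[40,-2,-12],[0,0,0]]
    - [50,[55,-2.7,-12],[0,0,0]]
    - [50,[63,-3.1,-12],[0,0,0]]
    - [50,[63,-3.1,-12],[0,0,0]]
    - [50,[63,-3.1,-12],[0,0,0]]

```text
time_s: 10.5
eef_pos: [560.3, -110.3, 25.0]
ee_rot: [-0.0, 1.0, -0.024, -0.0]
force: [-0.7, -0.3, -0.8]
grip_width: 0.669
grip_force: 65.3
```

apply_moves:
  targets:
    - [50,[2,-0.1,0],[0,0,0]]
    - [50,[4,-0.2,0],[0,0,0]]
    - [50,[6,-0.3,0],[0,0,0]]
    - [50,[6,-0.3,0],[0,0,0]]

```text
time_s: 10.9
eef_pos: [567.0, -110.8, 25.3]
ee_rot: [0.0, 1.0, -0.024, 0.0]
force: [0.8, -0.3, -0.8]
grip_width: 0.673
grip_force: 65.3
```

```bash
python3 -c "
from h import *
st()"
```

```text
10.9 [ 567.  -110.8   25.3] phi -92.77 F [ 0.8 -0.3 -0.8] T [0.11 0.07 0.  ] w 57.5 65.26495456695557
```

No contact yet, so I'll creep on.

apply_moves:
  targets:
    - [50,[1,0,0],[0,0,0]]
    - [50,[2,-0.1,0],[0,0,0]]
    - [50,[2,-0.1,0],[0,0,0]]

```text
time_s: 11.2
eef_pos: [568.4, -110.7, 25.0]
ee_rot: [-0.0, 1.0, -0.024, -0.001]
force: [-2.6, -0.2, -0.2]
grip_width: 0.674
grip_force: 65.3
```

apply_moves:
  targets:
    - [50,[1,0,0],[0,0,0]]
    - [50,[2,-0.1,0],[0,0,0]]
    - [50,[2,-0.1,0],[0,0,0]]

```text
time_s: 11.5
eef_pos: [568.6, -110.5, 24.3]
ee_rot: [-0.001, 1.0, -0.024, -0.003]
force: [-10.6, 0.5, -0.8]
grip_width: 0.672
grip_force: 65.4
```

```bash
python3 - <<'E'
from h import *
st(); o=both('m2'); 
p=o['top'][0];s=o['side'][0][230:320,360:450]
cv2.imwrite('pics/m2.png',np.hstack([cv2.resize(p[180:250,350:420],(400,400),interpolation=cv2.INTER_CUBIC),cv2.resize(s,(400,400),interpolation=cv2.INTER_CUBIC)]))
E
```

```text
11.5 [ 568.6 -110.5   24.3] phi -92.79 F [-10.6   0.5  -0.8] T [ 0.03  1.77 -0.27] w 57.4 65.39544939994812
```

Stop contact came at x≈568.3. Next I'll go sideways to the guide.

apply_moves:
  targets:
    - [50,[-1,1,-1],[0,0,0]]
    - [50,[-1,2,-1],[0,0,0]]
    - [50,[-1,3,-1],[0,0,0]]
    - [50,[-1,3,-1],[0,0,0]]

```text
time_s: 12.0
eef_pos: [568.8, -108.4, 23.9]
ee_rot: [0.0, 1.0, -0.025, -0.001]
force: [-7.8, -3.9, 0.0]
grip_width: 0.673
grip_force: 65.4
```

apply_moves:
  targets:
    - [50,[0,1,0],[0,0,0]]
    - [50,[0,1,0],[0,0,0]]

```text
time_s: 12.2
eef_pos: [568.8, -108.1, 24.0]
ee_rot: [0.001, 1.0, -0.025, -0.001]
force: [-8.4, -6.4, 0.6]
grip_width: 0.672
grip_force: 65.4
```

apply_moves:
  targets:
    - [50,[0,1,0],[0,0,0]]
    - [50,[0,1,0],[0,0,0]]

```text
time_s: 12.4
eef_pos: [568.8, -108.0, 24.0]
ee_rot: [0.001, 1.0, -0.025, -0.001]
force: [-8.3, -12.5, -1.8]
grip_width: 0.674
grip_force: 65.4
```

```bash
python3 -c "
from h import *
st()"
```

```text
12.4 [ 568.8 -108.    24. ] phi -92.88 F [ -8.3 -12.5  -1.8] T [-2.1  1.4 -0.9] w 57.5 65.37083923816681
```

apply_moves:
  targets:
    - [50,[0,-1,-1],[0,0,0]]
    - [50,[0,-1,-2.5],[0,0,0]]
    - [50,[0,-1,-2.5],[0,0,0]]

```text
time_s: 12.7
eef_pos: [568.7, -108.1, 21.7]
ee_rot: [0.0, 1.0, -0.025, -0.001]
force: [-9.1, -7.1, 1.8]
grip_width: 0.675
grip_force: 65.6
```

```bash
python3 -c "
from h import *
st()"
```

```text
12.7 [ 568.7 -108.1   21.7] phi -92.87 F [-9.1 -7.1  1.8] T [-1.24  1.3  -0.8 ] w 57.7 65.6418228149414
```

apply_moves:
  targets:
    - [50,[0,0,-0.7],[0,0,0]]
    - [66,[0,0,-0.7],[0,0,0]]
    - [80,[0,0,-0.7],[0,0,0]]
    - [80,[0,0,-0.7],[0,0,0]]
    - [80,[-1,0,40],[0,0,0]]
    - [80,[-20,-40,80],[0,0,0]]
    - [80,[-60,-80,120],[0,0,0]]
    - [30,[-60,-130,160],[0,0,0]]
    - [0,[-60,-180,200],[0,0,0]]
    - [0,[-60,-228,200],[0,0,0]]
    - [0,[-60,-228,200],[0,0,0]]
    - [0,[-60,-228,200],[0,0,0]]

```text
time_s: 13.9
eef_pos: [509.6, -339.5, 223.5]
ee_rot: [0.002, 1.0, -0.026, 0.001]
force: [-0.2, -0.2, 0.0]
grip_width: 0.081
grip_force: 0.0
```

```bash
python3 - <<'E'
from h import *
st(); o=both('m3'); 
p=o['top'][0];s=o['side'][0][230:320,360:450]
for r in books(p,31): print(*r)
cv2.imwrite('pics/m3.png',np.hstack([cv2.resize(p[175:265,340:430],(400,400),interpolation=cv2.INTER_CUBIC),cv2.resize(s,(400,400),interpolation=cv2.INTER_CUBIC)]))
E
```

```text
13.9 [ 509.6 -339.5  223.5] phi -92.98 F [-0.2 -0.2  0. ] T [-0.04 -0.04  0.04] w 6.9 0.0
[248. 260.] [494.2 279.3 134.9  60.3  54.8]
[381. 223.] [ 600.9 -109.3  167.2   61.1   -2.1]
```

View pics/m3.png

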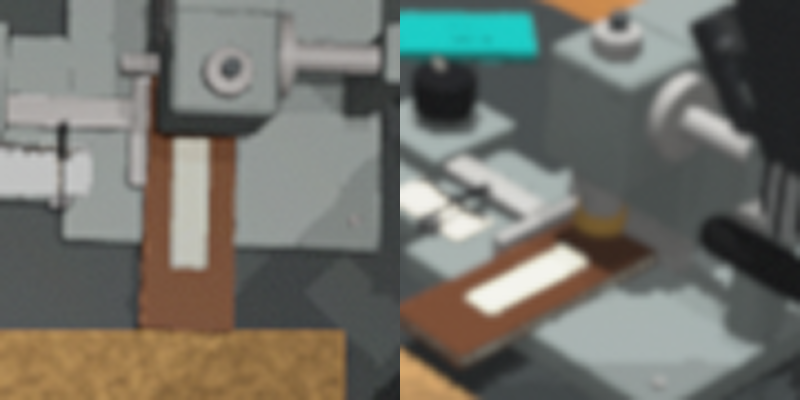

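The m3 view shows the book's left edge (crop x≈143) along the fence (145,185), with its end under the head at the stop. The side view agrees. Next is the lever, with the fingers shut.

apply_moves:
  targets:
    - [0,[1,0,-12],[0,0,0]]
    - [0,[-9,0,-48],[0,0,0]]
    - [0,[-12,0,-77],[0,0,0]]
    - [0,[-9,0,-107],[0,0,0]]
    - [0,[-2,0,-136],[0,0,0]]
    - [0,[4,0,-150],[0,0,0]]
    - [0,[6,0,-154],[0,0,0]]
    - [0,[6,0,-154],[0,0,0]]

```text
time_s: 14.8
eef_pos: [516.1, -334.5, 70.1]
ee_rot: [0.001, 1.0, -0.023, -0.0]
force: [-12.1, 5.2, 24.0]
grip_width: -0.002
grip_force: 11.9
```

```bash
python3 -c "
from h import *
st()"
```

```text
14.8 [ 516.1 -334.5   70.1] phi -92.67 F [-12.1   5.2  24. ] T [0.71 2.07 0.05] w -0.2 11.889614313840866
```

apply_moves:
  targets:
    - [0,[1,0,-2],[0,0,0]]
    - [0,[2,0,-4],[0,0,0]]
    - [0,[2,0,-4],[0,0,0]]

```text
time_s: 15.1
eef_pos: [517.7, -334.7, 67.7]
ee_rot: [0.001, 1.0, -0.023, -0.0]
force: [-16.9, 5.6, 35.6]
grip_width: -0.004
grip_force: 17.6
```

```bash
python3 -c "
from h import *
st()
p,d=capture('side'); P=pts('side',d)
cv2.imwrite('pics/l1.png',cv2.resize(p[230:350,350:510],(800,600),interpolation=cv2.INTER_CUBIC))"
```

```text
15.1 [ 517.7 -334.7   67.7] phi -92.66 F [-16.9   5.6  35.6] T [1.   2.89 0.02] w -0.4 17.59559065103531
```

View pics/l1.png

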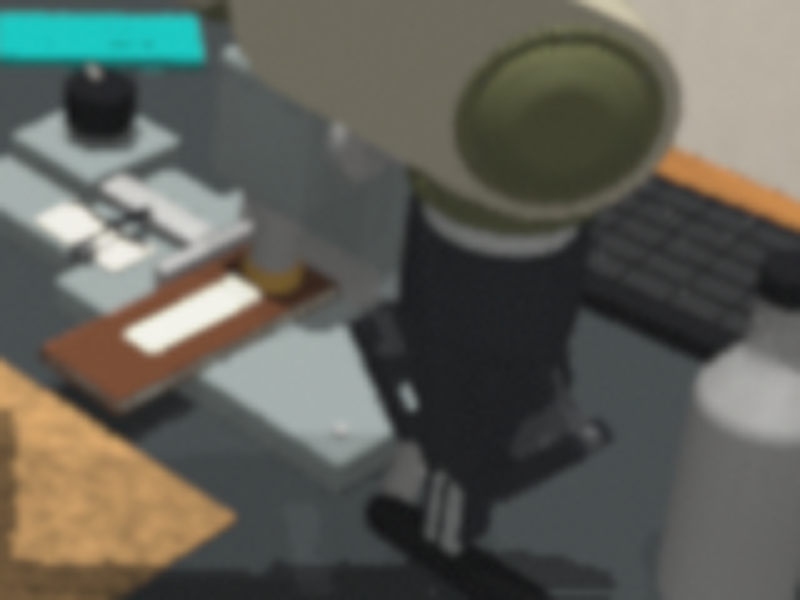

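The ram is on the book with over 30 N at the bar. I'll let it rise and press a second time.

apply_moves:
  targets:
    - [0,[-10,0,22],[0,0,0]]
    - [0,[-17,0,51],[0,0,0]]
    - [0,[-20,0,81],[0,0,0]]
    - [0,[-17,0,110],[0,0,0]]
    - [0,[-8,0,150],[0,0,0]]
    - [0,[-8,0,170],[0,0,0]]
    - [0,[-8,0,170],[0,0,0]]
    - [0,[-8,0,170],[0,0,0]]
    - [0,[-8,0,170],[0,0,0]]
    - [0,[-7,0,146],[0,0,0]]
    - [0,[-17,0,110],[0,0,0]]
    - [0,[-20,0,81],[0,0,0]]
    - [0,[-17,0,51],[0,0,0]]
    - [0,[-10,0,22],[0,0,0]]
    - [0,[-4,0,8],[0,0,0]]
    - [0,[-1,0,2],[0,0,0]]
    - [0,[0,0,0],[0,0,0]]
    - [0,[0,0,0],[0,0,0]]

```text
time_s: 16.95
eef_pos: [518.8, -336.0, 68.2]
ee_rot: [0.002, 1.0, -0.024, 0.001]
force: [-10.7, 4.3, 35.2]
grip_width: -0.002
grip_force: 17.5
```

```bash
python3 -c "
from h import *
st()"
```

```text
16.95 [ 518.8 -336.    68.2] phi -92.74 F [-10.7   4.3  35.2] T [0.77 1.77 0.04] w -0.2 17.450503706932068
```

apply_moves:
  targets:
    - [0,[-10,0,22],[0,0,0]]
    - [0,[-17,0,51],[0,0,0]]
    - [0,[-20,0,81],[0,0,0]]
    - [0,[-17,0,110],[0,0,0]]
    - [0,[-8,0,150],[0,0,0]]
    - [0,[-8,0,180],[0,0,0]]
    - [30,[-8,0,200],[0,0,0]]
    - [60,[-8,40,200],[0,0,0]]
    - [80,[0,85,190],[0,0,0]]
    - [80,[10,130,180],[0,0,0]]
    - [80,[30,175,150],[0,0,0]]
    - [80,[40,205,100],[0,0,0]]
    - [80,[45,220,60],[0,0,0]]
    - [80,[45,220,30],[0,0,0]]
    - [80,[45,220,30],[0,0,0]]
    - [80,[45,220,30],[0,0,0]]

```text
time_s: 18.55
eef_pos: [563.1, -115.2, 94.5]
ee_rot: [-0.0, 1.0, -0.024, -0.0]
force: [0.4, -1.0, 1.4]
grip_width: 0.938
grip_force: 0.0
```

```bash
python3 - <<'E'
from h import *
st(); o=both('m4'); p,d=o['top']
for r in books(p,31): print(*r)
P=pts('top',d); print('bar',np.nanmedian(P[244:247,480:484].reshape(-1,3),0))
E
```

```text
18.55 [ 563.1 -115.2   94.5] phi -92.77 F [ 0.4 -1.   1.4] T [ 0.   -0.07 -0.01] w 80.1 0.0
[248. 260.] [494.2 279.3 135.   60.3  54.8]
bar [ 509.40874696 -339.15788823  210.41311872]
```

apply_moves:
  targets:
    - [80,[5.5,7,-40],[0,0,0]]
    - [80,[5.5,7,-70],[0,0,0]]
    - [80,[5.5,7,-70],[0,0,0]]
    - [80,[5.5,7,-70],[0,0,0]]
    - [50,[5.5,7,-70],[0,0,0]]
    - [50,[5.5,7,-70],[0,0,0]]
    - [50,[5.5,7,-70],[0,0,0]]
    - [50,[5.5,7,-70],[0,0,0]]
    - [50,[5.5,7,-70],[0,0,0]]

```text
time_s: 19.55
eef_pos: [570.6, -108.7, 27.6]
ee_rot: [0.001, 1.0, -0.024, 0.003]
force: [-1.7, 1.7, 15.6]
grip_width: 0.587
grip_force: 7.9
```

```bash
python3 -c "
from h import *
st()"
```

```text
19.55 [ 570.6 -108.7   27.6] phi -92.78 F [-1.7  1.7 15.6] T [ 0.32  0.11 -0.01] w 50.1 7.948537250049412
```

The fingers closed on top of the book because their tips sit farther back at this width. I'll raise, open, and grip about 4 mm lower.

apply_moves:
  targets:
    - [50,[0,0,10],[0,0,0]]
    - [85,[0,0,15],[0,0,0]]
    - [85,[0,0,15],[0,0,0]]
    - [85,[0,0,15],[0,0,0]]
    - [85,[0,0,15],[0,0,0]]

```text
time_s: 20.05
eef_pos: [568.1, -107.9, 38.5]
ee_rot: [-0.0, 1.0, -0.024, -0.0]
force: [0.2, -0.8, 0.1]
grip_width: 0.998
grip_force: 0.0
```

```bash
python3 - <<'E'
from h import *
st(); o=both('m5'); p,d=o['top']
s=o['side'][0][230:320,360:450]
cv2.imwrite('pics/m5.png',np.hstack([cv2.resize(p[175:265,340:430],(400,400),interpolation=cv2.INTER_CUBIC),cv2.resize(s,(400,400),interpolation=cv2.INTER_CUBIC)]))
E
```

```text
20.05 [ 568.1 -107.9   38.5] phi -92.77 F [ 0.2 -0.8  0.1] T [-0.02 -0.   -0.01] w 85.3 0.0
```

View pics/m5.png

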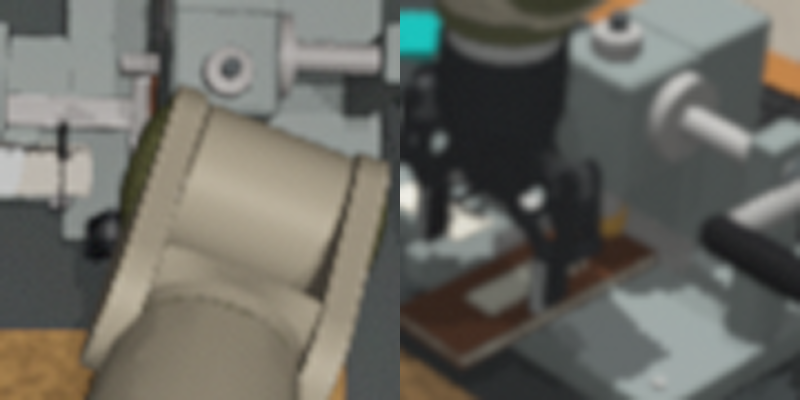

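The m5 side view shows the book still in place on the bed, with the fingers spanning it.

apply_moves:
  targets:
    - [85,[0,0,-10],[0,0,0]]
    - [85,[0,0,-18],[0,0,0]]
    - [85,[0,0,-18],[0,0,0]]
    - [50,[0,0,-18],[0,0,0]]
    - [50,[0,0,-18],[0,0,0]]
    - [50,[0,0,-18],[0,0,0]]
    - [50,[0,0,-18],[0,0,0]]
    - [50,[0,0,-18],[0,0,0]]
  squeeze: 60

```text
time_s: 20.95
eef_pos: [568.5, -108.1, 21.4]
ee_rot: [0.0, 1.0, -0.024, 0.0]
force: [-2.7, -0.6, 6.2]
grip_width: 0.672
grip_force: 63.7
```

```bash
python3 -c "
from h import *
st()"
```

```text
20.95 [ 568.5 -108.1   21.4] phi -92.77 F [-2.7 -0.6  6.2] T [-0.03  0.41 -0.02] w 57.4 63.70335102081299
```

apply_moves:
  targets:
    - [50,[0,0,4],[0,0,0]]
    - [50,[-30,1.5,4],[0,0,0]]
    - [50,[-70,3.4,4],[0,0,0]]
    - [50,[-115,5.6,4],[0,0,0]]
    - [50,[-140,6.8,4],[0,0,0]]
    - [50,[-140,6.8,30],[0,0,8]]
    - [50,[-136,3,50],[0,0,16]]
    - [50,[-134,0,60],[0,0,24]]
    - [50,[-132,-3,60],[0,0,32]]
    - [50,[-130,-6,60],[0,0,40]]
    - [50,[-128,-9,60],[0,0,48]]
    - [50,[-126,-12,60],[0,0,56]]
    - [50,[-124,-12.5,60],[0,0,64]]
    - [50,[-124,-12.5,60],[0,0,72]]
    - [50,[-124,-12.5,60],[0,0,80]]
    - [50,[-124,-12.5,60],[0,0,88]]
    - [50,[-124,-12.5,60],[0,0,91.5]]
    - [50,[-124,-12.5,30],[0,0,91.5]]
    - [50,[-124,-12.5,30],[0,0,91.5]]
    - [50,[-124,-12.5,30],[0,0,91.5]]
  squeeze: 70

```text
time_s: 22.95
eef_pos: [444.3, -120.4, 51.1]
ee_rot: [-0.0, 0.715, 0.699, -0.0]
force: [-0.4, 0.7, -0.9]
grip_width: 0.668
grip_force: 75.3
```

```bash
python3 - <<'E'
from h import *
st()
p=np.load('top_m3.npz')['p']; p0=np.load('top0.npz')['p']
Q={}
for nm,a,b in [('front',(334,300),(417,300)),('back',(333,249),(417,249.5)),('left',(333,252),(333,298)),('right',(418.5,252),(418.5,298))]:
    q,v,k=wline('top',edge('top',p0,a,b,3),4); Q[nm]=(q,v); print(nm,q.round(1),np.degrees(np.arctan2(v[1],v[0])).round(2),k)
print('centre x',(Q['front'][0][0]+Q['back'][0][0])/2,'y',(Q['left'][0][1]+Q['right'][0][1])/2)
E
```

```text
22.95 [ 444.3 -120.4   51.1] phi -1.28 F [-0.4  0.7 -0.9] T [-0.04 -0.01 -0.04] w 57.1 75.33089876174927
front [370.8 -84.6] 88.66 40
back [521.1 -88. ] 88.82 40
left [448.4  37. ] -1.18 39
right [ 444.5 -213.4] -0.97 40
centre x 445.95227 y -88.22207
```

apply_moves:
  targets:
    - [50,[1,0,-30],[0,0,0]]
    - [50,[1,0,-42],[0,0,0]]
    - [50,[1,0,-46],[0,0,0]]
    - [50,[1,0,-46],[0,0,0]]
    - [50,[1,0,-46],[0,0,0]]

```text
time_s: 23.45
eef_pos: [445.9, -120.7, 5.7]
ee_rot: [0.001, 0.715, 0.699, 0.0]
force: [1.0, 0.9, -1.0]
grip_width: 0.669
grip_force: 75.3
```

```bash
python3 - <<'E'
from h import *
st()
E
```

```text
23.45 [ 445.9 -120.7    5.7] phi -1.27 F [ 1.   0.9 -1. ] T [-0.05 -0.   -0.  ] w 57.1 75.32968640327454
```

apply_moves:
  targets:
    - [50,[-0.5,0,-1.5],[0,0,0]]
    - [50,[-0.5,0,-2.5],[0,0,0]]
    - [50,[-0.5,0,-2.5],[0,0,0]]

```text
time_s: 23.75
eef_pos: [445.3, -120.7, 3.7]
ee_rot: [0.001, 0.715, 0.699, 0.0]
force: [-4.9, 1.4, 14.8]
grip_width: 0.667
grip_force: 77.2
```

```bash
python3 - <<'E'
from h import *
st()
E
```

```text
23.75 [ 445.3 -120.7    3.7] phi -1.26 F [-4.9  1.4 14.8] T [ 0.29  0.69 -0.02] w 57.0 77.19348549842834
```

apply_moves:
  targets:
    - [50,[0,0,1],[0,0,0]]
    - [70,[0,0,1],[0,0,0]]
    - [85,[0,0,1],[0,0,0]]
    - [85,[0,0,1],[0,0,0]]
    - [85,[0,0,1],[0,0,0]]
    - [85,[0,0,40],[0,0,0]]
    - [85,[0,0,90],[0,0,0]]
    - [85,[0,45,120],[0,0,-8]]
    - [85,[0,90,140],[0,0,-16]]
    - [85,[0,135,150],[0,0,-24]]
    - [85,[0,180,150],[0,0,-32]]
    - [85,[0,225,150],[0,0,-34]]
    - [85,[0,270,150],[0,0,-34]]
    - [85,[0,315,150],[0,0,-34]]
    - [85,[0,315,150],[0,0,-34]]
    - [85,[0,315,150],[0,0,-34]]

```text
time_s: 25.35
eef_pos: [444.5, 195.2, 152.0]
ee_rot: [0.0, 0.888, 0.461, -0.0]
force: [0.2, 0.4, -1.0]
grip_width: 0.999
grip_force: 0.0
```

```bash
python3 - <<'E'
from h import *
st(); o=both('s1'); p=o['top'][0]
for r in books(p,9): print('z9',*r)
for r in books(p,13,(320,430),(230,310)): print('z13',*r)
print(cv2.cvtColor(p,cv2.COLOR_BGR2HSV)[276,340:412:4,0])
cv2.imwrite('pics/s1.png',cv2.resize(p[180:330,205:430],(800,533),interpolation=cv2.INTER_CUBIC))
E
```

```text
25.35 [444.5 195.2 152. ] phi -35.14 F [ 0.2  0.4 -1. ] T [ 0.01  0.06 -0.01] w 85.3 0.0
z9 [375. 275.] [444.8 -87.7 164.6  59.3  87.5]
z9 [239. 251.] [512.  304.8  80.7  60.5  55.3]
z13 [375. 275.] [444.7 -87.2 164.2  59.1  87.5]
[17 17 11 11 11 12 33 33 33 33 33 34 34 11 11 11 16 17]
```

View pics/s1.png

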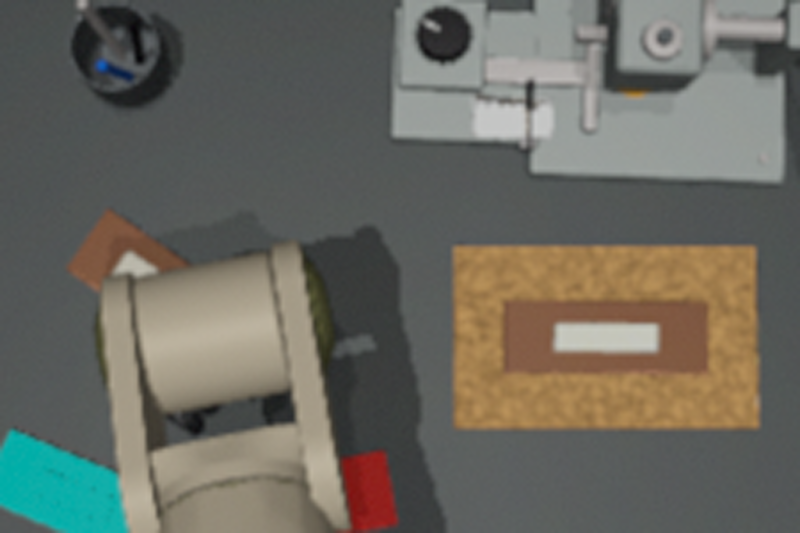

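The s1 view shows the mid book centred on the pad (crop 605,337), knob and guide unchanged, and the short book partly under the arm at its old place (far end at crop 110,250). It is brown and 137×61 mm. The turquoise (60,480) and red (370,490) pieces are the decoys.

apply_moves:
  targets:
    - [85,[23,47,-40],[0,0,0]]
    - [85,[23,47,-85],[0,0,0]]
    - [85,[23,47,-125],[0,0,0]]
    - [85,[23,47,-145],[0,0,0]]
    - [85,[23,47,-153],[0,0,0]]
    - [85,[23,47,-153],[0,0,0]]
    - [50,[23,47,-153],[0,0,0]]
    - [50,[23,47,-153],[0,0,0]]
    - [50,[23,47,-153],[0,0,0]]
    - [50,[23,47,-153],[0,0,0]]
    - [50,[23,47,-153],[0,0,0]]
  squeeze: 60

```text
time_s: 26.55
eef_pos: [468.9, 241.5, 1.5]
ee_rot: [0.001, 0.888, 0.46, 0.001]
force: [-3.1, -3.9, 11.3]
grip_width: 0.668
grip_force: 61.3
```

```bash
python3 - <<'E'
from h import *
st()
p=np.load('top_s1.npz')['p']; Q={}
for nm,a,b in [('front',(348,284.7),(403,284.7)),('back',(348,264.3),(403,264.3)),('left',(346.5,265.5),(346.5,284)),('right',(404.1,265.5),(404.1,284))]:
    q,v,k=wline('top',edge('top',p,a,b,2.5),12.5); Q[nm]=(q,v); print(nm,q.round(1),np.degrees(np.arctan2(v[1],v[0])).round(2),k)
print('centre x',(Q['front'][0][0]+Q['back'][0][0])/2,'y',(Q['left'][0][1]+Q['right'][0][1])/2)
E
```

```text
26.55 [468.9 241.5   1.5] phi -35.26 F [-3.1 -3.9 11.3] T [-0.47  0.52  0.04] w 57.0 61.2898313999176
front [415.8 -84.9] 89.68 38
back [475.7 -87.9] 88.83 40
left [445.7  -2. ] -0.32 40
right [ 443.  -171.2] -1.78 40
centre x 445.75497 y -86.605774
```

apply_moves:
  targets:
    - [75,[0,0,0],[0,0,0]]
    - [75,[0,0,-3],[0,0,0]]
    - [75,[0,0,-3],[0,0,0]]
    - [50,[0,0,-3],[0,0,0]]
    - [50,[0,0,-3],[0,0,0]]
    - [50,[0,0,-3],[0,0,0]]
    - [50,[0,0,-3],[0,0,0]]
  squeeze: 60

```text
time_s: 27.25
eef_pos: [468.0, 241.6, -3.2]
ee_rot: [0.0, 0.888, 0.46, 0.0]
force: [-1.8, -1.5, 6.3]
grip_width: 0.677
grip_force: 64.6
```

```bash
python3 - <<'E'
from h import *
st()
E
```

```text
27.25 [468.  241.6  -3.2] phi -35.26 F [-1.8 -1.5  6.3] T [-0.02  0.34  0.01] w 57.8 64.58300471305847
```

apply_moves:
  targets:
    - [50,[0,0,45],[0,0,0]]
    - [50,[2,-10,85],[0,0,0]]
    - [50,[6,-50,85],[0,0,-8]]
    - [50,[10,-95,85],[0,0,-16]]
    - [50,[14,-140,85],[0,0,-24]]
    - [50,[18,-185,85],[0,0,-32]]
    - [50,[22,-230,85],[0,0,-40]]
    - [50,[26,-275,85],[0,0,-48]]
    - [50,[30,-320,85],[0,0,-56]]
    - [50,[30,-348.5,85],[0,0,-57.5]]
    - [50,[30,-348.5,50],[0,0,-57.5]]
    - [50,[30,-348.5,26],[0,0,-57.5]]
    - [50,[30,-348.5,26],[0,0,-57.5]]
    - [50,[30,-348.5,26],[0,0,-57.5]]

```text
time_s: 28.65
eef_pos: [498.0, -106.9, 22.8]
ee_rot: [-0.0, 1.0, -0.024, -0.0]
force: [0.0, -0.5, -0.3]
grip_width: 0.682
grip_force: 65.2
```

```bash
python3 - <<'E'
from h import *
st(); o=both('s2'); p=o['top'][0]
s=o['side'][0][210:350,330:470]
cv2.imwrite('pics/s2.png',np.hstack([cv2.resize(p[160:280,320:440],(400,400)),cv2.resize(s,(400,400))]))
E
```

```text
28.65 [ 498.  -106.9   22.8] phi -92.76 F [ 0.  -0.5 -0.3] T [-0.03 -0.02  0.01] w 58.2 65.19699454307556
```

View pics/s2.png

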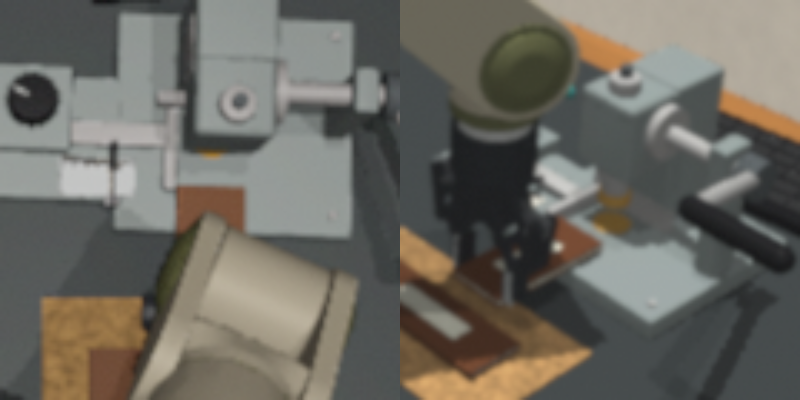

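The s2 view shows the short book held level with its far end over the bed, at the same place as the mid book was.

apply_moves:
  targets:
    - [50,[15,-0.7,-1],[0,0,0]]
    - [50,[35,-1.7,-1],[0,0,0]]
    - [50,[52,-2.6,-1],[0,0,0]]
    - [50,[62,-3.1,-1],[0,0,0]]
    - [50,[66,-3.3,-1],[0,0,0]]
    - [50,[66,-3.3,-1],[0,0,0]]
    - [50,[66,-3.3,-1],[0,0,0]]

```text
time_s: 29.45
eef_pos: [563.5, -110.1, 21.6]
ee_rot: [0.0, 1.0, -0.024, 0.0]
force: [-0.4, -0.3, -1.0]
grip_width: 0.677
grip_force: 65.2
```

apply_moves:
  targets:
    - [50,[1,0,0],[0,0,0]]
    - [50,[2,-0.1,0],[0,0,0]]
    - [50,[2,-0.1,0],[0,0,0]]

```text
time_s: 29.75
eef_pos: [565.8, -110.4, 21.4]
ee_rot: [0.0, 1.0, -0.024, 0.0]
force: [0.3, 0.1, -0.2]
grip_width: 0.68
grip_force: 65.2
```

apply_moves:
  targets:
    - [50,[1,0,0],[0,0,0]]
    - [50,[2,-0.1,0],[0,0,0]]
    - [50,[2,-0.1,0],[0,0,0]]

```text
time_s: 30.05
eef_pos: [567.6, -110.3, 21.1]
ee_rot: [-0.0, 1.0, -0.024, -0.0]
force: [-1.7, 0.1, -0.1]
grip_width: 0.677
grip_force: 65.2
```

```bash
python3 - <<'E'
from h import *
st()
E
```

```text
30.05 [ 567.6 -110.3   21.1] phi -92.77 F [-1.7  0.1 -0.1] T [ 0.01  0.33 -0.04] w 57.8 65.21999716758728
```

Contact is just starting. I'll push a little more, then go to the guide.

apply_moves:
  targets:
    - [50,[1,0,0],[0,0,0]]
    - [50,[1.5,1,0],[0,0,0]]
    - [50,[1.5,2,0],[0,0,0]]
    - [50,[1.5,3,0],[0,0,0]]
    - [50,[1.5,3,0],[0,0,0]]

```text
time_s: 30.55
eef_pos: [567.9, -108.4, 20.8]
ee_rot: [0.0, 1.0, -0.025, -0.002]
force: [-8.3, -6.2, 0.8]
grip_width: 0.682
grip_force: 65.3
```

apply_moves:
  targets:
    - [50,[0,0.8,0],[0,0,0]]
    - [50,[0,0.8,0],[0,0,0]]

```text
time_s: 30.75
eef_pos: [568.0, -108.2, 20.9]
ee_rot: [0.001, 1.0, -0.025, -0.002]
force: [-8.4, -10.3, -0.5]
grip_width: 0.677
grip_force: 65.3
```

```bash
python3 - <<'E'
from h import *
st()
E
```

```text
30.75 [ 568.  -108.2   20.9] phi -92.91 F [ -8.4 -10.3  -0.5] T [-1.59  1.52 -1.13] w 57.8 65.32381653785706
```

apply_moves:
  targets:
    - [50,[0,0,0],[0,0,-0.4]]
    - [50,[0,0,0],[0,0,-0.4]]

```text
time_s: 30.95
eef_pos: [568.0, -108.0, 20.9]
ee_rot: [0.001, 1.0, -0.028, -0.002]
force: [-8.0, -8.9, -0.6]
grip_width: 0.677
grip_force: 65.3
```

```bash
python3 - <<'E'
from h import *
st()
E
```

```text
30.95 [ 568.  -108.    20.9] phi -93.23 F [-8.  -8.9 -0.6] T [-1.39  1.41 -0.48] w 57.9 65.29307842254639
```

apply_moves:
  targets:
    - [50,[0,0,-1],[0,0,0.1]]
    - [50,[0,0,-2.5],[0,0,0.1]]
    - [50,[0,0,-2.5],[0,0,0.1]]

```text
time_s: 31.25
eef_pos: [568.0, -108.0, 18.7]
ee_rot: [0.001, 1.0, -0.028, -0.002]
force: [-11.5, -8.4, 3.9]
grip_width: 0.681
grip_force: 65.6
```

```bash
python3 - <<'E'
from h import *
st()
E
```

```text
31.25 [ 568.  -108.    18.7] phi -93.16 F [-11.5  -8.4   3.9] T [-1.36  1.61 -0.75] w 58.1 65.63921213150024
```

apply_moves:
  targets:
    - [50,[0,0,0],[0,0,0]]
    - [66,[0,0,0],[0,0,0]]
    - [80,[0,0,0],[0,0,0]]
    - [80,[0,0,0],[0,0,0]]
    - [80,[-1,0,40],[0,0,0]]
    - [80,[-20,-40,80],[0,0,0]]
    - [80,[-60,-80,120],[0,0,0]]
    - [30,[-60,-130,160],[0,0,0]]
    - [0,[-59,-180,203],[0,0,0]]
    - [0,[-59,-229,203],[0,0,0]]
    - [0,[-59,-229,203],[0,0,0]]
    - [0,[-59,-229,203],[0,0,0]]
    - [0,[-59,-229,203],[0,0,0]]

```text
time_s: 32.55
eef_pos: [510.3, -335.9, 221.5]
ee_rot: [-0.0, 1.0, -0.027, 0.0]
force: [-0.7, 1.1, -0.0]
grip_width: 0.0
grip_force: 0.0
```

```bash
python3 - <<'E'
from h import *
st(); o=both('s3'); p=o['top'][0]
s=o['side'][0][230:320,360:450]
for r in books(p,31): print(*r)
cv2.imwrite('pics/s3.png',np.hstack([cv2.resize(p[175:265,340:430],(400,400),interpolation=cv2.INTER_CUBIC),cv2.resize(s,(400,400),interpolation=cv2.INTER_CUBIC)]))
def ang(p,a,b,z):
    q,v,k=wline('top',edge('top',p,a,b,2),z); return q.round(1),np.degrees(np.arctan2(v[1],v[0])).round(2),k
for t in('m3','s3'):
    p=np.load(f'top_{t}.npz')['p']
    print(t,'right edge',ang(p,(392.6,210),(392.2,232),31),'left edge',ang(p,(372.5,218),(372,235),31))
E
```

```text
32.55 [ 510.3 -335.9  221.5] phi -93.13 F [-0.7  1.1 -0. ] T [ 0.01  0.01 -0.01] w 0.0 0.0
[375. 275.] [444.4 -85.  167.1  60.2  88.7]
[381. 218.] [ 616.7 -111.2  135.4   58.4   -2.1]
m3 right edge (array([ 599.4, -141. ], dtype=float32), np.float32(-4.12), 40) left edge (array([588.2, -79.8], dtype=float32), np.float32(1.05), 37)
s3 right edge (array([ 594.3, -140.8], dtype=float32), np.float32(-3.86), 40) left edge (array([583.9, -79.7], dtype=float32), np.float32(0.89), 38)
```

View pics/s3.png

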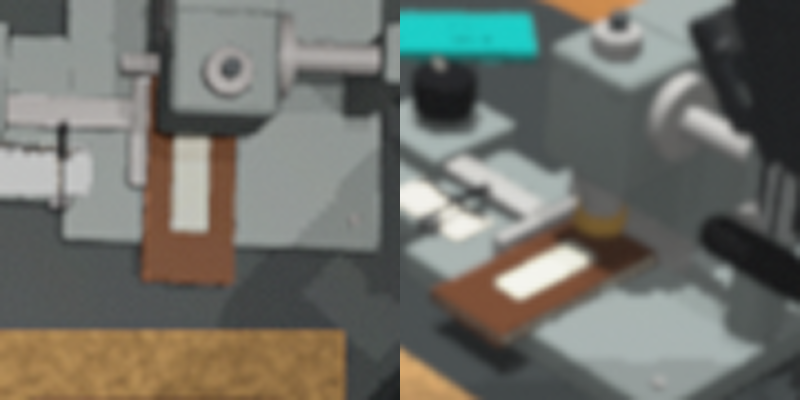

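The s3 view shows the short book along the fence with its end at the stop, matching the mid book's position. I'll press it twice.

apply_moves:
  targets:
    - [0,[1,0,-10],[0,0,0]]
    - [0,[-9,0,-46],[0,0,0]]
    - [0,[-12,0,-75],[0,0,0]]
    - [0,[-9,0,-105],[0,0,0]]
    - [0,[-2,0,-134],[0,0,0]]
    - [0,[4,0,-148],[0,0,0]]
    - [0,[6,0,-152],[0,0,0]]
    - [0,[7,0,-154],[0,0,0]]
    - [0,[7,0,-154],[0,0,0]]

```text
time_s: 33.55
eef_pos: [517.4, -335.4, 70.3]
ee_rot: [0.001, 1.0, -0.026, -0.0]
force: [-12.3, 3.8, 22.7]
grip_width: 0.001
grip_force: 11.5
```

```bash
python3 - <<'E'
from h import *
st()
E
```

```text
33.55 [ 517.4 -335.4   70.3] phi -92.99 F [-12.3   3.8  22.7] T [ 0.67  2.04 -0.04] w 0.1 11.500255018472672
```

apply_moves:
  targets:
    - [0,[1,0,-2],[0,0,0]]
    - [0,[1.5,0,-4],[0,0,0]]
    - [0,[1.5,0,-4],[0,0,0]]

```text
time_s: 33.85
eef_pos: [518.6, -335.6, 67.7]
ee_rot: [0.001, 1.0, -0.026, -0.001]
force: [-17.4, 6.2, 34.3]
grip_width: -0.003
grip_force: 17.2
```

apply_moves:
  targets:
    - [0,[-10,0,22],[0,0,0]]
    - [0,[-17,0,51],[0,0,0]]
    - [0,[-20,0,81],[0,0,0]]
    - [0,[-17,0,110],[0,0,0]]
    - [0,[-8,0,150],[0,0,0]]
    - [0,[-8,0,170],[0,0,0]]
    - [0,[-8,0,170],[0,0,0]]
    - [0,[-8,0,170],[0,0,0]]
    - [0,[-8,0,170],[0,0,0]]
    - [0,[-7,0,146],[0,0,0]]
    - [0,[-17,0,110],[0,0,0]]
    - [0,[-20,0,81],[0,0,0]]
    - [0,[-17,0,51],[0,0,0]]
    - [0,[-10,0,22],[0,0,0]]
    - [0,[-4,0,8],[0,0,0]]
    - [0,[-1,0,2],[0,0,0]]
    - [0,[0,0,0],[0,0,0]]
    - [0,[0,0,0],[0,0,0]]

```text
time_s: 35.65
eef_pos: [516.6, -336.0, 66.8]
ee_rot: [-0.0, 1.0, -0.026, -0.003]
force: [-25.1, 6.4, 35.8]
grip_width: -0.004
grip_force: 18.0
```

```bash
python3 - <<'E'
from h import *
st()
E
```

```text
35.65 [ 516.6 -336.    66.8] phi -93.02 F [-25.1   6.4  35.8] T [ 1.12  4.44 -0.01] w -0.3 18.030010163784027
```

apply_moves:
  targets:
    - [0,[-10,0,22],[0,0,0]]
    - [0,[-17,0,51],[0,0,0]]
    - [0,[-20,0,81],[0,0,0]]
    - [0,[-17,0,110],[0,0,0]]
    - [0,[-8,0,150],[0,0,0]]
    - [0,[-8,0,180],[0,0,0]]
    - [30,[-8,0,200],[0,0,0]]
    - [60,[-8,40,200],[0,0,0]]
    - [85,[0,85,190],[0,0,0]]
    - [85,[10,130,180],[0,0,0]]
    - [85,[30,175,150],[0,0,0]]
    - [85,[40,205,100],[0,0,0]]
    - [85,[47,228,60],[0,0,0]]
    - [85,[47,228,0],[0,0,0.3]]
    - [85,[47,228,-20],[0,0,0.3]]
    - [85,[47,228,-20],[0,0,0.3]]
    - [85,[47,228,-20],[0,0,0.3]]

```text
time_s: 37.35
eef_pos: [566.2, -107.7, 44.6]
ee_rot: [-0.0, 1.0, -0.024, -0.0]
force: [-0.6, -0.5, 0.8]
grip_width: 0.988
grip_force: 0.0
```

```bash
python3 - <<'E'
from h import *
st(); o=both('s4'); p,d=o['top']
P=pts('top',d); print('bar',np.nanmedian(P[244:247,480:484].reshape(-1,3),0))
E
```

```text
37.35 [ 566.2 -107.7   44.6] phi -92.77 F [-0.6 -0.5  0.8] T [-0.   -0.07  0.01] w 84.4 0.0
bar [ 509.43707404 -340.29615949  210.40073246]
```

apply_moves:
  targets:
    - [85,[2,-0.3,-12],[0,0,0]]
    - [85,[2,-0.3,-25],[0,0,0]]
    - [85,[2,-0.3,-25],[0,0,0]]
    - [50,[2,-0.3,-25],[0,0,0]]
    - [50,[2,-0.3,-25],[0,0,0]]
    - [50,[2,-0.3,-25],[0,0,0]]
    - [50,[2,-0.3,-25],[0,0,0]]
    - [50,[2,-0.3,-25],[0,0,0]]
  squeeze: 60

```text
time_s: 38.25
eef_pos: [568.1, -108.2, 19.6]
ee_rot: [0.0, 1.0, -0.024, 0.0]
force: [-2.8, 0.3, 5.7]
grip_width: 0.679
grip_force: 63.7
```

```bash
python3 - <<'E'
from h import *
st()
E
```

```text
38.25 [ 568.1 -108.2   19.6] phi -92.77 F [-2.8  0.3  5.7] T [-0.15  0.39 -0.03] w 58.0 63.72174024581909
```

apply_moves:
  targets:
    - [50,[0,0,4],[0,0,0]]
    - [50,[-30,1.5,4],[0,0,0]]
    - [50,[-70,3.4,4],[0,0,0]]
    - [50,[-115,5.6,4],[0,0,0]]
    - [50,[-140,6.8,4],[0,0,0]]
    - [50,[-140,6.8,30],[0,0,8]]
    - [50,[-136,3,50],[0,0,16]]
    - [50,[-134,0,60],[0,0,24]]
    - [50,[-132,-6,60],[0,0,32]]
    - [50,[-130,-12,60],[0,0,40]]
    - [50,[-128,-18,60],[0,0,48]]
    - [50,[-126,-24,60],[0,0,56]]
    - [50,[-123,-29,60],[0,0,64]]
    - [50,[-123,-29,60],[0,0,72]]
    - [50,[-123,-29,60],[0,0,80]]
    - [50,[-123,-29,60],[0,0,88]]
    - [50,[-123,-29,60],[0,0,91.5]]
    - [50,[-123,-29,30],[0,0,91.5]]
    - [50,[-123,-29,10],[0,0,91.5]]
    - [50,[-123,-29,10],[0,0,91.5]]
  squeeze: 70

```text
time_s: 40.25
eef_pos: [443.7, -136.2, 27.1]
ee_rot: [-0.002, 0.715, 0.699, -0.0]
force: [-0.5, -0.2, -0.9]
grip_width: 0.671
grip_force: 75.1
```

```bash
python3 - <<'E'
from h import *
o=both('s5'); st()
E
```

```text
40.35 [ 445.1 -137.1   29.3] phi -1.27 F [-0.5 -0.   0.3] T [-0.04  0.02  0.04] w 57.4 75.12694001197815
```

apply_moves:
  targets:
    - [50,[0,0,-10],[0,0,0]]
    - [50,[0,0,-16],[0,0,0]]
    - [50,[0,0,-16],[0,0,0]]
    - [50,[0,0,-16],[0,0,0]]

```text
time_s: 40.75
eef_pos: [444.9, -137.0, 12.9]
ee_rot: [-0.0, 0.715, 0.699, -0.0]
force: [-0.1, 0.0, 0.2]
grip_width: 0.674
grip_force: 75.2
```

```bash
python3 - <<'E'
from h import *
st()
E
```

```text
40.75 [ 444.9 -137.    12.9] phi -1.27 F [-0.1  0.   0.2] T [-0.08  0.01 -0.01] w 57.6 75.17052054405212
```

apply_moves:
  targets:
    - [50,[0,0,-1.2],[0,0,0]]
    - [50,[0,0,-2],[0,0,0]]
    - [50,[0,0,-2],[0,0,0]]

```text
time_s: 41.05
eef_pos: [445.0, -137.0, 10.9]
ee_rot: [0.0, 0.715, 0.699, 0.0]
force: [0.2, -0.8, -0.7]
grip_width: 0.679
grip_force: 75.2
```

```bash
python3 - <<'E'
from h import *
st()
E
```

```text
41.05 [ 445.  -137.    10.9] phi -1.27 F [ 0.2 -0.8 -0.7] T [-0.01 -0.08 -0.01] w 58.0 75.20160555839539
```

apply_moves:
  targets:
    - [50,[0.2,0,-0.5],[0,0,0]]
    - [50,[0.2,0,-0.5],[0,0,0]]
    - [62,[0.2,0,-0.5],[0,0,0]]
    - [75,[0.2,0,-0.5],[0,0,0]]
    - [85,[0.2,0,-0.5],[0,0,0]]
    - [85,[0.2,0,-0.5],[0,0,0]]
    - [85,[0.2,0,-0.5],[0,0,0]]
    - [85,[0,0,45],[0,0,0]]
    - [85,[0,0,95],[0,0,0]]
    - [85,[0,45,130],[0,0,0]]
    - [85,[0,90,150],[0,0,0]]
    - [85,[0,135,150],[0,0,0]]
    - [85,[0,180,150],[0,0,0]]
    - [85,[0,225,150],[0,0,0]]
    - [85,[0,270,150],[0,0,0]]
    - [85,[0,315,150],[0,0,0]]
    - [85,[0,360,150],[0,0,0]]
    - [85,[0,400,150],[0,0,0]]
    - [85,[0,400,150],[0,0,0]]

```text
time_s: 42.95
eef_pos: [444.1, 266.7, 160.6]
ee_rot: [-0.0, 0.713, 0.701, 0.0]
force: [-0.0, -1.4, -0.3]
grip_width: 0.991
grip_force: 0.0
```

```bash
python3 - <<'E'
from h import *
st(); o=both('f'); p,d=o['top']
def ed(p,a,b,z,w=1.8):
    q,v,k=wline('top',edge('top',p,a,b,w),z); return q.round(1),np.degrees(np.arctan2(v[1],v[0])).round(2),k
def cent(L,z,nm):
    c=np.array([445.3,-87.0]);th=np.radians(88.8);e=np.array([np.cos(th),np.sin(th)]);n=np.array([e[1],-e[0]])
    Q={}
    for s,t in((1,0),(-1,0)):
        a,b=[proj('top',[*(c+e*s*L/2+n*k*24),z])[0] for k in(-1,1)]; Q[s]=plane('top',edge('top',p,a,b,1.8),z)[:,:2]
    for s in(1,-1): print(nm,'end',s,((Q[s]-c)@e).mean().round(2),end=' ')
    for s in(1,-1):
        a,b=[proj('top',[*(c+e*k*L*.42+n*s*30),z])[0] for k in(-1,1)]; W=plane('top',edge('top',p,a,b,1.8),z)[:,:2]; r=np.polyfit((W-c)@e,(W-c)@n,1); print('side',s,r[1].round(2),'slope deg',np.degrees(np.arctan(r[0])).round(2),end=' ')
    print()
cent(136,22,'short'); 
cent(168,13,'mid(end only)')
print(books(p,22,(320,430),(230,310)))
P=pts('top',d); print('top z',np.nanmedian(P[270:280,365:385,2]),'bar',np.nanmedian(P[244:247,480:484].reshape(-1,3),0))
g=cv2.cvtColor(p,cv2.COLOR_BGR2GRAY); print(g[211:219,349:358])
hs=cv2.cvtColor(p,cv2.COLOR_BGR2HSV); print('hue row', g[274,340:412])
E
```

```text
42.95 [444.1 266.7 160.6] phi -1.01 F [-0.  -1.4 -0.3] T [-0.04 -0.04  0.02] w 84.6 0.0
short end 1 65.94 short end -1 -68.22 side 1 30.08 slope deg 1.52 side -1 -30.38 slope deg 0.73 
mid(end only) end 1 84.92 mid(end only) end -1 -84.24 side 1 30.8 slope deg 1.47 side -1 -30.15 slope deg -0.12 
[(array([375., 274.]), array([444.7, -86.4, 163.1,  60.7,  88.7]))]
top z 23.22856835361074 bar [ 509.45359707 -340.22500387  210.30792448]
[[198 199 197 179 130 138 180 193 198]
 [198 198 199 191 153 159 197 199 198]
 [198 198 198 187 148 160 198 199 198]
 [197 199 198 187 148 160 198 198 198]
 [198 198 199 192 158 161 197 198 198]
 [199 198 199 187 149 160 198 200 199]
 [198 198 198 183 140 159 197 199 198]
 [183 181 181 169 126 141 173 175 177]]
hue row [119 121 129 137 139 132 109  95 101 103 101  88  85 101 104 103 102 102
 102 102 103 101 102 120 172 198 197 195 198 196 196 197 198 197 196 196
 197 196 196 196 197 197 197 197 197 197 197 173 122  99  97  99  99  99
  99  99  97  99  98  97  97  97  97 103 122 140 148 149 143 135 133 132]
```

```bash
python3 - <<'E'
from h import *
def lab(t,z,box):
    p=np.load(f'top_{t}.npz')['p']; h=cv2.cvtColor(p,cv2.COLOR_BGR2HSV); g=cv2.cvtColor(p,cv2.COLOR_BGR2GRAY)
    u0,u1,v0,v1=box; w=np.clip((g[v0:v1,u0:u1].astype(float)-115)/80,0,1)*(h[v0:v1,u0:u1,1]<75); v,u=np.mgrid[v0:v1,u0:u1]
    uv=[(u*w).sum()/w.sum(),(v*w).sum()/w.sum()]
    m=cv2.moments(w.astype(np.float32)); U=plane('top',np.c_[u[w>.3],v[w>.3]],z)[:,:2]; c=np.cov(U.T,aweights=w[w>.3]); ev=np.linalg.eigh(c)[1][:,1]
    print(t,np.round(uv,2),plane('top',[uv],z).round(2),'angle',np.degrees(np.arctan2(ev[1],ev[0]))%180)
lab('s1',13,(354,398,266,283)); lab('f',22,(354,398,264,283))
E
```

```text
s1 [375.15 274.55] [[444.67 -87.69  13.  ]] angle 88.70269865701802
f [375.47 274.3 ] [[445.17 -87.54  22.  ]] angle 88.62601551631872
```

```bash
python3 -c "
from rig import ctrl
print(ctrl.finish_job())"
```

```text
the job is handed in; nothing more can be done
None
```

Job handed in at about 43 s: the pointer stands on the marker line, both books present (mid, then short; the long one was absent) were pressed twice and stacked on the pad, the lever is up, and by the last camera measurements the books are centred on each other to about 0.5 mm and on the pad to about 1 mm.

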